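# Snap the cap onto the oil mister and keep it pressed

### The arm

A 7-joint arm with a two-finger parallel gripper is mounted at the origin on the work surface; the furniture and walls round the work are solid. World frame = base frame: x ahead of the robot, y to its left, z up, the work surface at z = 0. Lengths are in m, angles in rad, forces in N, time in s.
With the tool pointing down it reaches from about 0.4 to 0.85 m from the base axis. Payload 4.5 kg.
Tool frame: the origin (TCP) lies midway between the tips of the shut fingers; the grasp point (between the pads) lies 19 mm behind it (ctrl.grip_point_offset is the distance from the TCP to the grasp point, in m); z points along the fingers, y is the line along which they close (so a half turn about z gives the same grasp; the last joint's range is limited). The gripper opens to 85 mm and grips with 20 to 120 N. Pads are 22 mm wide; open, the fingers measure 114 mm over their backs; the gripper's body (76 mm by 85 mm) begins 54 mm behind the grasp point. The pads swing forward as they close: fully open they stand 13 mm farther back than shut.
Start: joints at [-1.281, 0.689, -0.195, 1.565, 0.157, 0.902, -0.215], TCP at [0.158, 0.605, 0.231] pointing down, gripper open.
Joint ranges: [-3.01, 3.01], [-0.46, 2.08], [-1.47, 1.51], [0.13, 2.56], [-1, 4.14], [0.04, 2.09], [-2.66, 2.66]. Speed limits (rad/s): [2.57, 2.57, 3.14, 3.14, 3.14, 3.14, 3.14].

### API

Orientations are given as a 3x3 rotation matrix whose columns are the frame's x, y, z axes.
In Python, from rig import ctrl gives the robot as it stands.
- The arm moves only by the tool jog_arm, never from a script. Its argument "rows" is a list that holds one entry, the list of rows, each a list of 5 numbers: the shift along the world's x, y, z in units of 30 mm (1.0 is 30 mm), then the turn about the world's z in units of 5 degrees (1.0 is 5 degrees), then the closure, from -1 (fully open) to 1 (shut), so that 0 is half open. In form: [[[tx, ty, tz, spin, grip], ...]]. A call has 1 to 5 rows; each row shifts and turns the commanded pose from where the row before left it; what a row does not reach is not made up. A row lasts 1/12 s, in which the tool goes at most 41.7 mm and 7.16 degrees, less where a joint would pass 70% of its speed; a pose out of reach is approached as far as the arm can. A call is refused whole if a number of a shift passes 1 or a number of a turn 1, either way. A call with a gripper value outside its range is refused whole. The fingers move at their own pace and stop on an object; "squeeze" is the grip in N (left out, the last holds). Time passes only in rows, so rows that do not move let the fingers close. It gives the time, the measured TCP pose, the force, the opening and the grip force at its end, in the units of the state.
- ctrl.sense(): the state, without advancing time (a new reading comes with each control period).
- ctrl.capture(name): name is "scene" or "side" or "wrist"; returns the picture (480x640x3 uint8, red, green, blue); there is no depth.
- ctrl.camera_model(name): a dict with "fx", "fy", "cx", "cy" (pixels), "eye" and "rotation" of the camera in the world; the wrist camera has in their place "T_tool_cam" (4x4, takes a point from camera to tool coordinates, whose origin is the TCP and whose axes are the flange's). Camera axes: x right, y up, looking along -z (the intrinsics and any distortion apply to the point x, -y, -z); pixel columns grow to the right and rows downward; lengths in m; the calibration is good to about 2 mm. A picture is of the moment at which its call begins: read the wrist's pose just before it. camera_model takes no time and is no camera call.
- ctrl.close_job(): hands the job in; it is judged then, once.
The state is a dict: "t": time; "joints": joint angles; "qd": joint speeds; "tau": joint torques, N m; "ee_pos": TCP position; "tool_rot": TCP orientation; "ft_force": force on the tool from outside, world axes, zero at the start; "moment": the same for the moment, N m; "gripper_width": opening from 0.0 (shut) to 1.0 (fully open); "gripper_force": force on a finger pad.
Only numpy, scipy, OpenCV 4.12 (cv2) and the standard library are available. Lean on these libraries where they do the work, as an engineer would, in place of code of your own. Each camera call takes 0.05 s, during which the arm holds its last target. There are 200 camera calls.

### The job

Close the steel oil mister: pick up its blue push-on cap, set it straight over the white spray neck and press it down until it clicks over and is fully home. Do not let up after the click: finish still pressing the cap down firmly with the gripper, the mister upright on the table where it stood. Leave the jars, shaker and cup standing where they are.

Things in the scene. Friction and masses are not known exactly. Their poses are not given: they have to be found in the camera images.
- cap_mid (a point): Loose blue push-on cap, ribbed cylinder 46 mm in diameter, 44 mm tall, small white disc on its closed top, 40 g; starts standing on the table, open end down. This point is its centre, 22 mm above the open rim; z points to the closed top. Grip its sides from above, at any yaw. Open inside 36 mm deep; a rounded inner lip at the rim leaves an opening 29 mm across.
- mister: Oil mister: loose steel flask with a white band, 60 mm in diameter, about 0.6 kg, standing on the table. Origin: centre of its underside; z up along its axis. A domed shoulder ends 86 mm up; above it the spray neck rises to 124 mm. Cap fully home: its open rim 88 mm and its centre 110 mm above this origin, its ceiling hard on the neck's top; the catches then hold it.
- neck_top (a point): Centre of the flat top of the mister's white spray neck, 124 mm above its underside, on its axis (z up). The neck is round, 26 mm in diameter, its top 8 mm tapering to 16 mm across.
- neck_catch (a point): Point on the neck's axis, 97 mm above the underside, level with four round sprung catch noses reaching 17 mm from the axis. The cap lowered over the neck first rests on them with its rim 99 mm up (centre 121 mm); pressed, it resists with about 9 to 13 N, clicks over about 5 mm above home (the force drops), then goes on to the hard stop.
- salt_shaker_mid (a point): Bystander, to be left alone: white-topped salt shaker, 44 dia x 90 mm; this point is its centre, half-way up; z up.
- honey_jar_mid (a point): Bystander, to be left alone: small honey jar, yellow lid, 46 dia x 68 mm; this point is its centre, half-way up; z up.
- red_cup_mid (a point): Bystander, to be left alone: plain red plastic cup, 71 dia x 79 mm; this point is its centre, half-way up; z up.
- paprika_jar_mid (a point): Bystander, to be left alone: spice jar with a black lid, 44 dia x 105 mm; this point is its centre, half-way up; z up.
- turmeric_jar_mid (a point): Bystander, to be left alone: spice jar with a red lid, 44 dia x 105 mm; this point is its centre, half-way up; z up.
- cumin_jar_mid (a point): Bystander, to be left alone: spice jar with a green lid, 46 dia x 105 mm; this point is its centre, half-way up; z up.
Things that resemble listed ones, but are neither listed nor needed, are in the scene too. What is shaped like the part that bears salt_shaker_mid but orange or turquoise is not meant.

How it is judged:
On the way, in this order (a step that is already met when the one before it is completed fails the run):
1. the cap is lifted clear of the table, its centre more than 8 cm up (height (world z) of cap_mid above 0.08 m), for 0.2 s.
2. the cap has clicked over the catches and is held pressed home with at least 4 N (z of cap_mid in the frame of mister below 0.1125 m and horizontal distance between cap_mid and neck_top below 0.006 m and contact force between cap and mister above 4 N), for 0.5 s.
At the end, for the whole second after the job is handed in: Cap centre 106 to 112.5 mm above the mister's underside, within 6 mm of the neck axis and 0.12 rad; the gripper presses it on with over 4 N through the last second; mister upright (0.09 rad), on the table, within 4 cm of its start; bystanders upright (0.2 rad), within 3 cm (all of step 2 and z of cap_mid in the frame of mister above 0.106 m and angle between the z axis of cap_mid and the z axis of mister, either way round below 0.12 rad and contact force between the fingers and cap above 2 N and angle between mister's own z axis and vertical below 0.09 rad and height (world z) of mister below 0.005 m and distance of mister from where it was at the start of the episode below 0.04 m and distance of each of salt_shaker_mid, honey_jar_mid, red_cup_mid, paprika_jar_mid, turmeric_jar_mid, cumin_jar_mid from where it was at the start of the episode below 0.03 m and angle between each of salt_shaker_mid, honey_jar_mid, red_cup_mid, paprika_jar_mid, turmeric_jar_mid, cumin_jar_mid's own z axis and vertical below 0.2 rad); the arm keeps its last pose, push and grip.
It fails at once if a jar, the shaker or the cup is knocked over or pushed more than 3 cm (distance of any of salt_shaker_mid, honey_jar_mid, red_cup_mid, paprika_jar_mid, turmeric_jar_mid, cumin_jar_mid from where it was at the start of the episode above 0.03 m or angle between any of salt_shaker_mid, honey_jar_mid, red_cup_mid, paprika_jar_mid, turmeric_jar_mid, cumin_jar_mid's own z axis and vertical above 0.5 rad).
It fails at once if the mister is tipped over or lifted (angle between mister's own z axis and vertical above 0.35 rad or height (world z) of mister above 0.02 m).
It also fails if it takes over 51 s, if anything falls off the work surface, if the arm or the gripper's body presses on something with over 40 N, if the wrist force passes 120 N, or if a joint passes its speed limit or range.

## Working session

There is one attempt and no reset: what is moved stays moved. The work goes in short steps, Python scripts to look and compute and a tool call to move; the robot and the scene stay as the last step left them, time stands still between calls to the robot, and variables do not carry over. Pictures are saved under pics/ and viewed, at most 10 in all, crops included, and the job is handed in when it is done.

Besides the shell and the picture viewer there is one more tool, called as name(argument=value, ...), one argument or row to a line, values as JSON. jog_arm: Moves the arm, as the interface text tells. Its arguments: {"type":"object","properties":{"rows":{"type":"array"},"squeeze":{"type":"number"}},"required":["rows"]}

```bash
mkdir -p pics; python3 - <<'E'
from rig import ctrl
import cv2
for n in("scene","side"):
    cv2.imwrite(f"pics/{n}0.png",ctrl.capture(n)[:,:,::-1]); print(n,ctrl.camera_model(n))
s=ctrl.sense();print(s['t'],s['ee_pos'],s['tool_rot'],ctrl.grip_point_offset)
print(ctrl.camera_model("wrist"))
E
```

```text
scene {'fx': 471.38178651388665, 'fy': 471.38178651388665, 'cx': 311.56921931642455, 'cy': 235.48318810478727, 'eye': array([ 0.00960025, -0.68141681,  0.62686447]), 'rotation': array([[ 0.72166854,  0.3878952 , -0.5733514 ],
       [-0.69215429,  0.39139723, -0.60640799],
       [-0.0108146 ,  0.8344732 ,  0.55094239]])}
side {'fx': 451.38652857313366, 'fy': 451.38652857313366, 'cx': 324.50980293518234, 'cy': 243.39906716970515, 'eye': array([ 0.01218309, -0.54511682,  0.6404731 ]), 'rotation': array([[ 0.65779361,  0.45936704, -0.5968999 ],
       [-0.75309772,  0.41407369, -0.51126002],
       [ 0.01230454,  0.78582753,  0.6183233 ]])}
0.1 [0.15802715 0.60407509 0.23055834] [[-9.67475717e-01  2.52963686e-01 -3.31469379e-04]
 [ 2.52963885e-01  9.67474323e-01 -1.64541410e-03]
 [-9.55419037e-05 -1.67574797e-03 -9.99998591e-01]] 0.0187
{'fx': 371.08395206793546, 'fy': 371.08395206793546, 'cx': 318.2855829476498, 'cy': 239.5321703215074, 'T_tool_cam': array([[-6.97597804e-04,  9.49826716e-01,  3.12775836e-01,
         8.05797421e-02],
       [ 9.99999457e-01,  9.04871977e-04, -5.17540471e-04,
        -5.81704881e-04],
       [-7.74595855e-04,  3.12775305e-01, -9.49826831e-01,
        -1.43687592e-01],
       [ 0.00000000e+00,  0.00000000e+00,  0.00000000e+00,
         1.00000000e+00]])}
```

View pics/scene0.png

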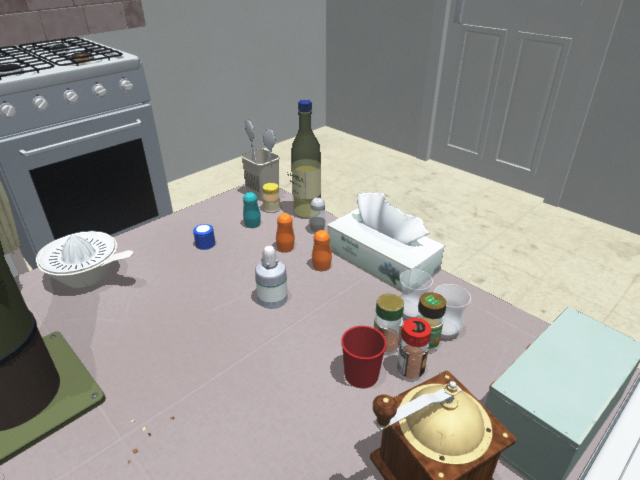

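View pics/side0.png

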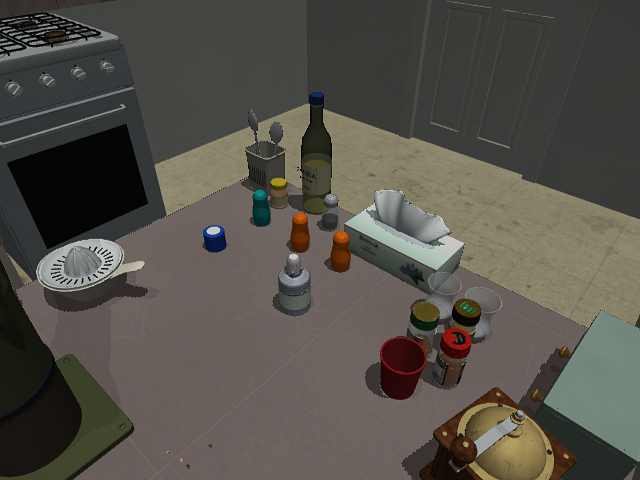

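The loose cap is the blue cylinder with a white disc, at scene (204,236) and side (214,238). The only other blue item is the bottle's cap at (305,105), which isn't loose. The mister is at (271,280), with its neck top near (269,249). The salt shaker is the white-topped one at (317,215). I'll confirm with an enlarged crop.

```bash
cat >h.py <<'E'
from rig import ctrl
import numpy as np, cv2
def fix(n,u,v,z):
    m=ctrl.camera_model(n)
    if 'eye' in m: e,R=m['eye'],m['rotation']
    else:
        s=ctrl.sense();T=m['T_tool_cam'];R=s['tool_rot']@T[:3,:3];e=s['ee_pos']+s['tool_rot']@T[:3,3]
    d=R@np.array([(u-m['cx'])/m['fx'],-(v-m['cy'])/m['fy'],-1])
    return (e+d*(z-e[2])/d[2]).round(4)
E
python3 - <<'E'
from h import *
a=cv2.imread("pics/scene0.png")[175:315,170:345];b=cv2.imread("pics/side0.png")[175:315,190:365]
cv2.imwrite("pics/crop0.png",np.vstack([cv2.resize(x,None,fx=4,fy=4,interpolation=2)[:, :] for x in (a,b)])[:, :][::1] if 0 else cv2.resize(np.hstack([a,b]),(800,320),interpolation=cv2.INTER_CUBIC))
for n,c,k in(("scene",(204,230),(269,249)),("side",(214,231),(293,256))):
    print(n,"cap",fix(n,*c,.044),"neck",fix(n,*k,.124))
for nm,u,v,z in(("salt",317,200,.09),("honey",271,189,.068),("or1",285,217,.09),("or2",321,235,.09),("teal",251,196,.09),("cup",363,340,.079),("red",416,330,.105),("bottleBase",306,212,0),("mistbase",271,300,0)): print(nm,fix("scene",u,v,z))
E
```

```text
scene cap [0.4566 0.1504 0.044 ] neck [ 0.4451 -0.1051  0.124 ]
side cap [0.4582 0.158  0.044 ] neck [ 0.4457 -0.1002  0.124 ]
salt [0.6813 0.009  0.09  ]
honey [0.6662 0.1605 0.068 ]
or1 [0.5779 0.0039 0.09  ]
or2 [ 0.5834 -0.1029  0.09  ]
teal [0.5839 0.1336 0.09  ]
cup [ 0.4303 -0.3513  0.079 ]
red [ 0.4842 -0.4102  0.105 ]
bottleBase [0.7287 0.0991 0.    ]
mistbase [ 0.442  -0.1035  0.    ]
```

View pics/crop0.png

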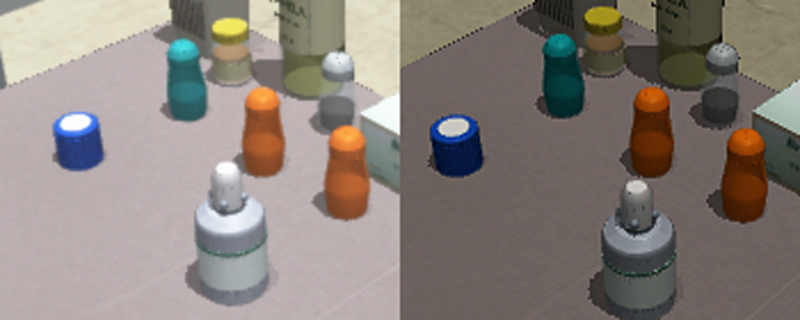

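The crop shows the blue cap with its white disc at scene (204,228) and side (214,231), and the neck top at scene (269,248). Both fit the description. Cap ≈ (0.457, 0.154), mister ≈ (0.445, -0.103).

jog_arm(
  rows=[
    [[0.6, -0.9, 0, 0.2, -1], [0.6, -0.9, 0, 0.2, -1], [0.6, -0.9, 0, 0.2, -1], [0.6, -0.9, 0, 0.2, -1], [0.6, -0.9, 0, 0.2, -1]],
  ],
)

```text
t: 0.52
ee_pos: [0.2486, 0.468, 0.231]
tool_rot: [[-0.986, 0.167, -0.0], [0.167, 0.986, -0.001], [0.0, -0.001, -1.0]]
ft_force: [0.6, 0.4, -0.5]
gripper_width: 1.001
gripper_force: 0.0
```

jog_arm(
  rows=[
    [[0.6, -0.9, 0, 0.2, -1], [0.6, -0.9, 0, 0.2, -1], [0.6, -0.9, 0, 0.2, -1], [0.6, -0.9, 0, 0.2, -1], [0.6, -0.9, 0, 0.2, -1]],
  ],
)

```text
t: 0.93
ee_pos: [0.3386, 0.3331, 0.2311]
tool_rot: [[-0.997, 0.08, -0.0], [0.08, 0.997, -0.0], [0.0, -0.0, -1.0]]
ft_force: [-0.2, 0.2, -0.8]
gripper_width: 0.998
gripper_force: 0.0
```

jog_arm(
  rows=[
    [[0.6, -0.9, 0, 0.2, -1], [0.6, -0.9, 0, 0.2, -1], [0.6, -0.9, 0, 0.2, -1], [0, 0, 0, 0, -1], [0, 0, 0, 0, -1]],
  ],
)

```text
t: 1.35
ee_pos: [0.3931, 0.2515, 0.231]
tool_rot: [[-0.999, 0.034, -0.0], [0.034, 0.999, -0.001], [0.0, -0.001, -1.0]]
ft_force: [-0.9, -0.1, 0.3]
gripper_width: 0.999
gripper_force: 0.0
```

jog_arm(
  rows=[
    [[0.5, -0.8, 0, 0.1, -1], [0.5, -0.8, 0, 0.1, -1], [0.5, -0.8, 0, 0.1, -1], [0.5, -0.8, 0, 0.1, -1], [0, 0, 0, 0, -1]],
  ],
)

```text
t: 1.77
ee_pos: [0.4545, 0.1532, 0.2309]
tool_rot: [[-1.0, 0.001, 0.001], [0.001, 1.0, -0.003], [-0.001, -0.003, -1.0]]
ft_force: [-0.2, 0.3, -0.1]
gripper_width: 1.003
gripper_force: 0.0
```

```bash
cat >w.py <<'E'
from h import *
import sys
s=ctrl.sense();print(s['t'],s['ee_pos'].round(4),s['tool_rot'].round(3).tolist());im=ctrl.capture("wrist")
cv2.imwrite(f"pics/{sys.argv[1]}.png",im[:,:,::-1])
E
python3 w.py w1
```

```text
1.7667 [0.4545 0.1532 0.2309] [[-1.0, 0.001, 0.001], [0.001, 1.0, -0.003], [-0.001, -0.003, -1.0]]
```

View pics/w1.png

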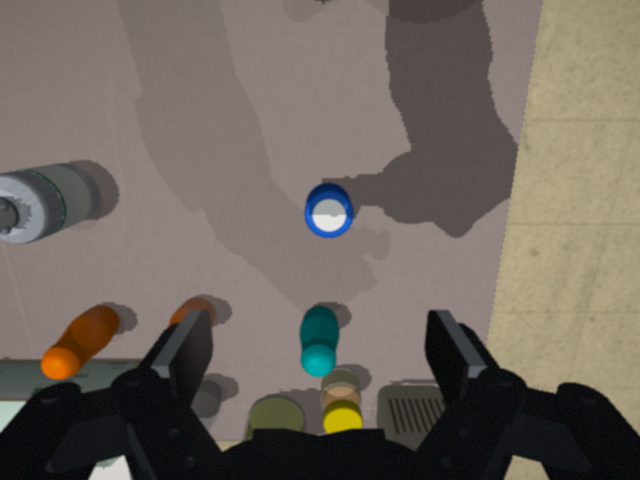

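The wrist view shows the cap, with its disc at about (329,213). The mister is at the left edge, with its neck at about (5,215). The teal shaker is at (318,355).

```bash
python3 - <<'E'
from h import *
im=cv2.imread("pics/w1.png").astype(int)
h=cv2.cvtColor(im.astype(np.uint8),cv2.COLOR_BGR2HSV)
sub=im[170:250,290:370]; m=(sub.min(2)>150).astype(np.uint8)
n,l,st,c=cv2.connectedComponentsWithStats(m);i=1+st[1:,4].argmax();u,v=c[i]+[290,170];print(st[i],u,v,fix("wrist",u,v,.044))
b=((sub[:,:,0]-sub[:,:,2])>60).astype(np.uint8)|m
n,l,st,c=cv2.connectedComponentsWithStats(b);i=1+st[1:,4].argmax();u,v=c[i]+[290,170];print(st[i],u,v,fix("wrist",u,v,.028))
print("neck",fix("wrist",5,215,.124))
E
```

```text
[ 23  31  33  30 774] 328.7894056847545 215.64470284237726 [0.4581 0.1654 0.044 ]
[  15   14   48   54 1909] 328.3771608171818 211.88580408590886 [0.4585 0.1654 0.028 ]
neck [ 0.4372 -0.0624  0.124 ]
```

jog_arm(
  rows=[
    [[0.1, 0.3, -0.8, 0, -1], [0, 0, -0.9, 0, -1], [0, 0, -0.9, 0, -1], [0, 0, -0.9, 0, -1], [0, 0, 0, 0, -1]],
  ],
)

```text
t: 2.23
ee_pos: [0.4515, 0.1682, 0.1227]
tool_rot: [[-1.0, -0.01, -0.008], [-0.01, 1.0, -0.002], [0.008, -0.002, -1.0]]
ft_force: [-0.5, 0.1, -0.2]
gripper_width: 0.998
gripper_force: 0.0
```

```bash
python3 w.py w2; python3 - <<'E'
from h import *
im=cv2.imread("pics/w2.png").astype(int)
m=cv2.inRange(im,(150,150,150),(255,255,255))
m[:, :240]=0;m[:,400:]=0;m[:150]=0;m[330:]=0
n,l,st,c=cv2.connectedComponentsWithStats(m)
for i in range(1,n):
  if st[i,4]>300: print(st[i],c[i],fix("wrist",*c[i],.044))
b=((im[:,:,0]-im[:,:,2])>60).astype(np.uint8)
n,l,st,c=cv2.connectedComponentsWithStats(b);i=1+st[1:,4].argmax();print(st[i],c[i])
x,y,w,h=st[i,:4];print(fix("wrist",x,y+h/2,.03),fix("wrist",x+w,y+h/2,.03))
E
```

```text
2.2333 [0.4515 0.1682 0.1227] [[-1.0, -0.01, -0.008], [-0.01, 1.0, -0.002], [0.008, -0.002, -1.0]]
[286 265  45  20 654] [307.39755352 273.74464832] [0.4691 0.1608 0.044 ]
[ 276  214   68   80 2515] [310.18210736 249.91013917]
[0.4606 0.1389 0.03  ] [0.4602 0.1855 0.03  ]
```

View pics/w2.png

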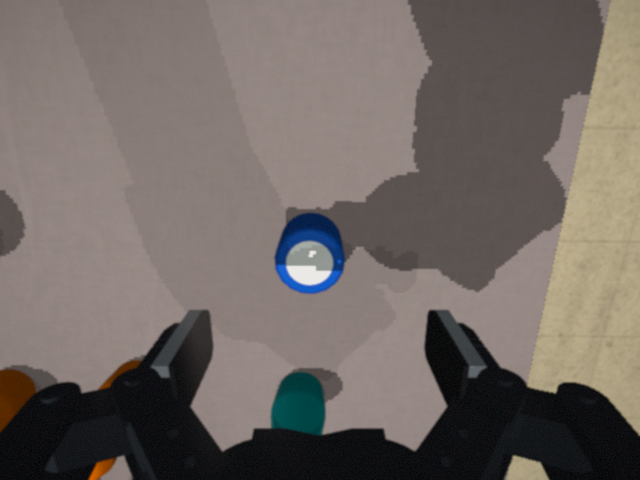

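The cap's disc is centred at about (309,264), half in shadow. The view is clear of neighbours. I'll let the arm settle and take a second reading.

jog_arm(
  rows=[
    [[0.3, -0.2, 0, 0, -1], [0, 0, 0, 0, -1], [0, 0, 0, 0, -1], [0, 0, 0, 0, -1]],
  ],
)

```text
t: 2.62
ee_pos: [0.465, 0.1609, 0.1276]
tool_rot: [[-1.0, -0.005, 0.002], [-0.005, 1.0, 0.001], [-0.002, 0.001, -1.0]]
ft_force: [0.1, -0.3, -0.0]
gripper_width: 1.002
gripper_force: 0.0
```

```bash
python3 w.py w3; python3 - <<'E'
from h import *
im=cv2.imread("pics/w3.png").astype(int)
b=((im[:,:,0]-im[:,:,2])>60).astype(np.uint8)
n,l,st,c=cv2.connectedComponentsWithStats(b);i=1+st[1:,4].argmax();b=(l==i).astype(np.uint8)
cs,hh=cv2.findContours(b,cv2.RETR_CCOMP,cv2.CHAIN_APPROX_NONE)
for k,q in enumerate(cs):
  if len(q)>30:
    e=cv2.fitEllipse(q);print(hh[0][k][3],e,fix("wrist",*e[0],.044))
x,y,w,h=st[i,:4];print(st[i],fix("wrist",x,y+h*.6,.04),fix("wrist",x+w,y+h*.6,.04))
E
```

```text
2.6167 [0.465  0.1609 0.1276] [[-1.0, -0.005, 0.002], [-0.005, 1.0, 0.001], [-0.002, 0.001, -1.0]]
-1 ((320.11602783203125, 232.22195434570312), (66.3876724243164, 76.81753540039062), 178.34471130371094) [0.4541 0.1617 0.044 ]
0 ((320.3242492675781, 238.98291015625), (46.223655700683594, 49.388328552246094), 88.12537384033203) [0.4586 0.1619 0.044 ]
[ 287  193   68   78 2371] [0.4606 0.1401 0.04  ] [0.4604 0.1846 0.04  ]
```

jog_arm(
  rows=[
    [[-0.2, 0, -0.8, 0, -1], [0, 0, -0.8, 0, -1], [0, 0, -0.8, 0, -1], [0, 0, -0.8, 0, -1], [0, 0, -0.5, 0, -1]],
  ],
)

```text
t: 3.08
ee_pos: [0.4578, 0.1609, 0.014]
tool_rot: [[-1.0, -0.006, -0.001], [-0.006, 1.0, 0.0], [0.001, 0.0, -1.0]]
ft_force: [0.0, 0.2, -0.1]
gripper_width: 1.0
gripper_force: 0.0
```

jog_arm(
  rows=[
    [[0, 0, -0.2, 0, -1], [0, 0, 0, 0, -1], [0, 0, 0, 0, -1]],
  ],
)

```text
t: 3.33
ee_pos: [0.4584, 0.1609, 0.0099]
tool_rot: [[-1.0, -0.006, 0.001], [-0.006, 1.0, 0.0], [-0.001, 0.0, -1.0]]
ft_force: [0.1, 0.6, -0.2]
gripper_width: 1.001
gripper_force: 0.0
```

jog_arm(
  rows=[
    [[0, 0, 0, 0, 1], [0, 0, 0, 0, 1], [0, 0, 0, 0, 1], [0, 0, 0, 0, 1], [0, 0, 0, 0, 1]],
  ],
  squeeze=70,
)

```text
t: 3.75
ee_pos: [0.4587, 0.1609, 0.0105]
tool_rot: [[-1.0, -0.006, 0.002], [-0.006, 1.0, 0.001], [-0.002, 0.001, -1.0]]
ft_force: [-0.3, -0.1, 9.1]
gripper_width: 0.524
gripper_force: 71.1
```

jog_arm(
  rows=[
    [[0, 0, 0, 0, 1], [0, 0, 0, 0, 1], [0, 0, 0, 0, 1], [0, 0, 0, 0, 1], [0, 0, 0, 0, 1]],
  ],
)

```text
t: 4.17
ee_pos: [0.4587, 0.1609, 0.0106]
tool_rot: [[-1.0, -0.006, 0.002], [-0.006, 1.0, 0.001], [-0.002, 0.001, -1.0]]
ft_force: [-0.5, -0.2, 10.3]
gripper_width: 0.524
gripper_force: 71.1
```

jog_arm(
  rows=[
    [[0, 0, 0.3, 0, 1], [0, 0, 0.6, 0, 1], [0, 0, 0.9, 0, 1], [0, 0, 0.9, 0, 1], [0, 0, 0.9, 0, 1]],
  ],
)

```text
t: 4.58
ee_pos: [0.4577, 0.1603, 0.119]
tool_rot: [[-1.0, -0.006, -0.0], [-0.006, 1.0, -0.0], [0.0, -0.0, -1.0]]
ft_force: [0.8, 0.4, -0.8]
gripper_width: 0.524
gripper_force: 71.5
```

jog_arm(
  rows=[
    [[0, 0, 0.9, 0, 1], [0, 0, 0.9, 0, 1], [0, 0, 0.7, 0, 1], [0, 0, 0.3, 0, 1], [0, 0, 0, 0, 1]],
  ],
)

```text
t: 5.0
ee_pos: [0.4592, 0.1609, 0.2035]
tool_rot: [[-1.0, -0.005, 0.004], [-0.005, 1.0, 0.002], [-0.004, 0.002, -1.0]]
ft_force: [-0.0, -0.1, -1.1]
gripper_width: 0.519
gripper_force: 71.5
```

jog_arm(
  rows=[
    [[0.1, -0.4, 0, 0, 1], [0.1, -0.8, 0, 0, 1], [0.1, -0.8, 0, 0, 1], [0, -0.8, 0, 0, 1], [0, -0.8, 0, 0, 1]],
  ],
)

```text
t: 5.42
ee_pos: [0.4661, 0.0513, 0.1999]
tool_rot: [[-1.0, -0.006, -0.003], [-0.006, 1.0, -0.001], [0.003, -0.001, -1.0]]
ft_force: [1.3, -0.5, -0.5]
gripper_width: 0.523
gripper_force: 71.5
```

jog_arm(
  rows=[
    [[0, -0.8, 0, 0, 1], [0, -0.8, 0, 0, 1], [0, -0.8, 0, 0, 1], [0, -0.8, 0, 0, 1], [0, -0.8, 0, 0, 1]],
  ],
)

```text
t: 5.83
ee_pos: [0.4658, -0.0685, 0.1998]
tool_rot: [[-1.0, -0.006, -0.003], [-0.006, 1.0, 0.0], [0.003, 0.0, -1.0]]
ft_force: [0.0, -1.0, 0.0]
gripper_width: 0.523
gripper_force: 71.5
```

jog_arm(
  rows=[
    [[0, -0.7, 0, 0, 1], [0, -0.3, 0, 0, 1], [0, 0, 0, 0, 1], [0, 0, 0, 0, 1], [0, 0, 0, 0, 1]],
  ],
)

```text
t: 6.25
ee_pos: [0.4671, -0.0954, 0.201]
tool_rot: [[-1.0, -0.008, -0.0], [-0.008, 1.0, 0.001], [0.0, 0.001, -1.0]]
ft_force: [-0.1, -0.1, -1.0]
gripper_width: 0.524
gripper_force: 71.5
```

```bash
python3 w.py w4
```

```text
6.25 [ 0.4671 -0.0954  0.201 ] [[-1.0, -0.008, -0.0], [-0.008, 1.0, 0.001], [0.0, 0.001, -1.0]]
```

View pics/w4.png

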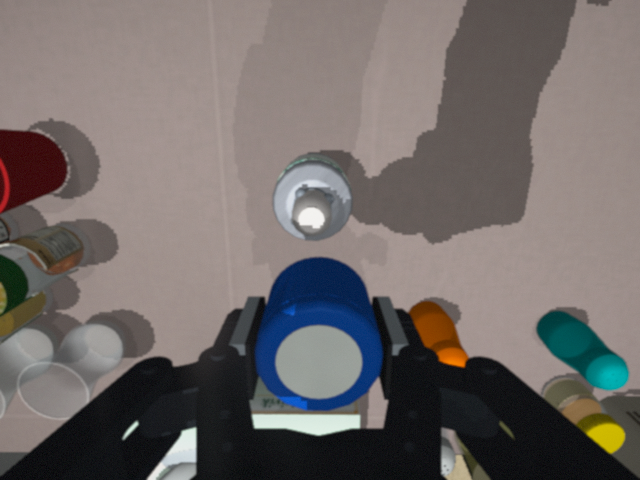

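The cap is held straight, with its disc at about (318,361). The mister's neck top is clearly visible, its flat top near (312,217). I'll take ellipse centres by code.

```bash
python3 - <<'E'
from h import *
im=cv2.imread("pics/w4.png")
s=ctrl.sense();t=s['ee_pos'];print(t)
z=cv2.resize(im[150:250,260:370],None,fx=5,fy=5,interpolation=2);cv2.imwrite("pics/c4.png",z)
def ell(m,r):
    cs,_=cv2.findContours(m,cv2.RETR_EXTERNAL,cv2.CHAIN_APPROX_NONE);q=max(cs,key=len);e=cv2.fitEllipse(q);return (e[0][0]+r[0],e[0][1]+r[1]),e[1]
g=im.min(2)
c,a=ell((g[320:400,265:370]>110).astype(np.uint8),(265,320));print("disc",c,a,fix("wrist",*c,t[2]+.0335)-t)
for th in(190,220,240):
  c,a=ell((g[195:235,290:335]>th).astype(np.uint8),(290,195));print("neck",c,a,fix("wrist",*c,.124),fix("wrist",*c,.124)-t)
E
```

```text
[ 0.46718375 -0.0953206   0.20115276]
disc (318.36308670043945, 361.5321502685547) (72.04764556884766, 85.31848907470703) [ 0.00061625 -0.0004794   0.03354724]
neck (311.01074981689453, 217.30159378051758) (18.85001564025879, 26.33678436279297) [ 0.4449 -0.1003  0.124 ] [-0.02228375 -0.0049794  -0.07715276]
neck (311.123929977417, 217.35214042663574) (18.28180503845215, 24.739057540893555) [ 0.4449 -0.1002  0.124 ] [-0.02228375 -0.0048794  -0.07715276]Traceback (most recent call last):
  File "<stdin>", line 10, in <module>
  File "<stdin>", line 6, in ell
ValueError: max() iterable argument is empty
```

View pics/c4.png

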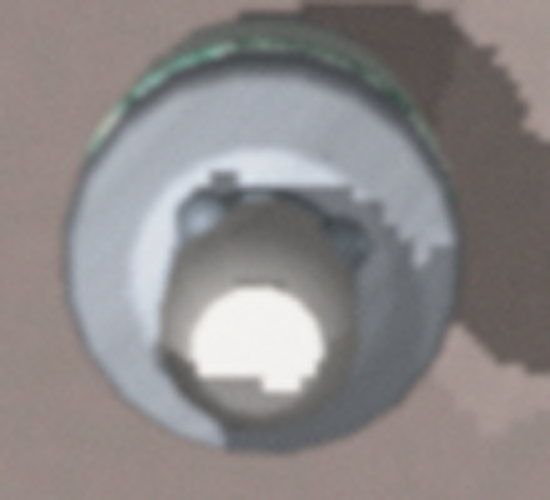

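The crop shows the flat neck top spanning x 190–325 and y 287–415, partly shaded, so its centre is at about (311.4,220). It is 16 mm wide, as it should be. Neck ≈ (0.446,-0.100), so the shift is about (-21,-4.5) mm.

jog_arm(
  rows=[
    [[-0.4, -0.15, 0, 0, 1], [-0.3, 0, 0, 0, 1], [0, 0, 0, 0, 1], [0, 0, 0, 0, 1], [0, 0, 0, 0, 1]],
  ],
)

```text
t: 6.72
ee_pos: [0.4468, -0.1012, 0.2015]
tool_rot: [[-1.0, -0.007, 0.001], [-0.007, 1.0, 0.0], [-0.001, 0.0, -1.0]]
ft_force: [-0.2, 0.3, -0.7]
gripper_width: 0.524
gripper_force: 71.5
```

jog_arm(
  rows=[
    [[0, 0, -0.5, 0, 1], [0, 0, -0.5, 0, 1], [0, 0, -0.5, 0, 1], [0, 0, -0.3, 0, 1], [0, 0, 0, 0, 1]],
  ],
)

```text
t: 7.13
ee_pos: [0.4459, -0.1013, 0.1459]
tool_rot: [[-1.0, -0.007, -0.002], [-0.007, 1.0, 0.001], [0.002, 0.001, -1.0]]
ft_force: [-0.3, -0.9, 0.4]
gripper_width: 0.523
gripper_force: 71.5
```

jog_arm(
  rows=[
    [[0, 0.05, -0.2, 0, 1], [0, 0, -0.2, 0, 1], [0, 0, -0.2, 0, 1], [0, 0, -0.1, 0, 1], [0, 0, 0, 0, 1]],
  ],
)

```text
t: 7.55
ee_pos: [0.4459, -0.1003, 0.1258]
tool_rot: [[-1.0, -0.006, -0.001], [-0.006, 1.0, 0.0], [0.001, 0.0, -1.0]]
ft_force: [-0.3, -0.6, 0.1]
gripper_width: 0.52
gripper_force: 71.5
```

jog_arm(
  rows=[
    [[0, 0, -0.2, 0, 1], [0, 0, -0.1, 0, 1], [0, 0, -0.1, 0, 1], [0, 0, 0, 0, 1], [0, 0, 0, 0, 1]],
  ],
)

```text
t: 7.97
ee_pos: [0.446, -0.1003, 0.1142]
tool_rot: [[-1.0, -0.006, -0.0], [-0.006, 1.0, 0.0], [0.0, 0.0, -1.0]]
ft_force: [-0.5, -0.2, -0.7]
gripper_width: 0.526
gripper_force: 71.5
```

jog_arm(
  rows=[
    [[0, 0, -0.1, 0, 1], [0, 0, -0.1, 0, 1], [0, 0, 0, 0, 1], [0, 0, 0, 0, 1]],
  ],
)

```text
t: 8.3
ee_pos: [0.4461, -0.1001, 0.1087]
tool_rot: [[-1.0, -0.006, 0.0], [-0.006, 1.0, -0.0], [-0.0, -0.0, -1.0]]
ft_force: [-0.7, 0.8, 7.7]
gripper_width: 0.525
gripper_force: 72.5
```

Resting on the catches with 7.7 N, at the expected height. Next I press through.

jog_arm(
  rows=[
    [[0, 0, -0.1, 0, 1], [0, 0, -0.1, 0, 1], [0, 0, 0, 0, 1]],
  ],
  squeeze=90,
)

```text
t: 8.55
ee_pos: [0.4454, -0.1001, 0.1018]
tool_rot: [[-1.0, -0.006, -0.001], [-0.006, 1.0, 0.0], [0.001, 0.0, -1.0]]
ft_force: [-1.0, -0.1, -9.0]
gripper_width: 0.518
gripper_force: 92.7
```

jog_arm(
  rows=[
    [[0, 0, -0.1, 0, 1], [0, 0, 0, 0, 1], [0, 0, 0, 0, 1]],
  ],
)

```text
t: 8.8
ee_pos: [0.4462, -0.1003, 0.0992]
tool_rot: [[-1.0, -0.006, 0.0], [-0.006, 1.0, 0.0], [-0.0, 0.0, -1.0]]
ft_force: [0.1, 1.4, -1.9]
gripper_width: 0.519
gripper_force: 93.8
```

jog_arm(
  rows=[
    [[0, 0, -0.1, 0, 1], [0, 0, 0, 0, 1], [0, 0, 0, 0, 1]],
  ],
)

```text
t: 9.05
ee_pos: [0.4467, -0.1005, 0.0985]
tool_rot: [[-1.0, -0.006, 0.003], [-0.006, 1.0, -0.001], [-0.003, -0.001, -1.0]]
ft_force: [-4.5, 1.2, 27.7]
gripper_width: 0.521
gripper_force: 97.1
```

jog_arm(
  rows=[
    [[0, 0, 0, 0, 1], [0, 0, 0, 0, 1], [0, 0, 0, 0, 1], [0, 0, 0, 0, 1], [0, 0, 0, 0, 1]],
  ],
)

```text
t: 9.47
ee_pos: [0.4466, -0.1005, 0.0985]
tool_rot: [[-1.0, -0.006, 0.003], [-0.006, 1.0, -0.001], [-0.003, -0.001, -1.0]]
ft_force: [-3.4, 1.4, 27.7]
gripper_width: 0.515
gripper_force: 97.1
```

jog_arm(
  rows=[
    [[0, 0, 0, 0, 1], [0, 0, 0, 0, 1], [0, 0, 0, 0, 1], [0, 0, 0, 0, 1], [0, 0, 0, 0, 1]],
  ],
)

```text
t: 9.88
ee_pos: [0.4466, -0.1005, 0.0985]
tool_rot: [[-1.0, -0.006, 0.003], [-0.006, 1.0, -0.001], [-0.003, -0.001, -1.0]]
ft_force: [-4.4, 1.9, 27.0]
gripper_width: 0.521
gripper_force: 97.1
```

```bash
python3 - <<'E'
from h import *
a=ctrl.capture("scene")[140:320,180:360,::-1];b=ctrl.capture("side")[140:320,200:380,::-1]
cv2.imwrite("pics/end.png",cv2.resize(np.hstack([a,b]),(800,400),interpolation=2))
E
```

```text
(no output)
```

View pics/end.png

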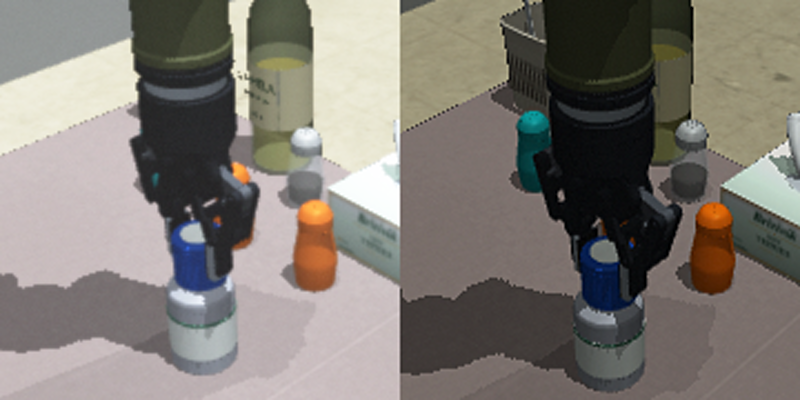

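The cap sits straight and down on the shoulder, at (197,255) in the left crop and (605,270) in the right. The mister is upright, the bystanders in view look undisturbed, and a steady 27 N is being held.

```bash
python3 -c "
from rig import ctrl
print(ctrl.close_job())"
```

```text
the job is handed in; nothing more can be done
None
```

The cap clicked over the catches and is fully home, with the gripper still pressing it down at about 27 N and the mister upright in its place; the job is handed in, but no verdict came back.

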